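# Load the tape roll and set the unwind brake

### The job

Lift the brown tape roll out of the black bin and set it, without dropping it, over the black cap and down onto the red hub of the unwind stand so that it sits flat on the hub's flange. Then screw the stand's black knurled cap clockwise (seen from above) all the way down until it bottoms out, back it off a quarter turn, and finish with the gripper still holding the cap there: do not let go of it. Leave the other things where they are.

Things in the scene. Friction and masses are not known exactly. Their poses are not given: they have to be found in the camera images.
- tape_roll: brown tape roll with a card core, an upright ring: outer diameter 60 mm, bore 40 mm, height 40 mm, about 0.11 kg (varies by a third). Stands flat in one half of the bin. Origin: centre of its underside; z is its axis, up.
- bin: open black plastic bin, fixed, turned up to 0.3 rad: outside 180 mm along its x, 250 mm along its y, 55 mm high, walls and floor 5 mm. Origin: centre of its underside. Roll and white core stand in it side by side along its y, each about 58 mm from the middle; fingers have the most room beside the roll (35 mm or more each side) when they close along the bin's x.
- spare_core: empty white paper core, a ring of outer diameter 50 mm, height 34 mm, standing in the other half of the bin; leave it. Origin: centre of its underside.
- stand: unwind stand, fixed, turned up to 0.3 rad: aluminium plate 14 mm thick (x -70 to 115, y -80 to 80 mm) with a vertical spindle. Origin: on the spindle axis at the table surface. At the plate's +x edge stand a steel pin (x 95, y 55 mm) and a green block (x 98, y -35 mm), both under 55 mm high. A short red line on the plate points from the spindle to the stand's -x.
- seat (a point): centre of the top of the stand's red flange (66 mm across), 22 mm above the table: the roll's underside comes to lie here. Above it on the spindle: red hub 35 mm across to 16 mm above the seat, tapering to 24 mm across at 26; steel post 14 mm across; brass collar 24 mm across from 40 to 46 mm, on which the cap bottoms out. A seated roll's top is 40 mm above the seat.
- brake_cap: black knurled screw cap on the spindle, already started on its thread: 32 mm across, 24 mm high; the roll passes over it. Origin: centre of its underside, on the spindle axis, 68 mm above the table when bottomed out (top then at 92 mm), higher by 6 mm per turn unscrewed. A white line on its top runs from the centre to its -x, and is in line with the red line on the plate when bottomed out.
- cap_turn (a joint): turn of the cap in rad: 0 when bottomed out (a hard stop), growing as it is unscrewed, counter-clockwise from above; starts between 1.3 and 2.8. It turns with a steady light friction of about 0.06 N m and stays where it is left; the thread does not slip or come off.
- cutter: orange knife handle lying on the table between bin and stand; leave it. Origin: middle of its underside.
- calculator: red calculator with white keys; leave it. Origin: centre of its underside.
- green_roll: roll of green tape, 90 mm across, 24 mm high, on the table; leave it. Origin: centre of its underside.
- spray: small clear bottle with a blue cap, 44 mm across, 110 mm high; leave it. Origin: centre of its underside.
- hex_key: dark bent hex key lying flat; leave it. Origin: middle of its long leg.
- note_pad: white note pad 105 x 148 x 12 mm; leave it. Origin: centre of its underside.
Not all that is in view belongs to the job. Leave any orange look-alike of the stand alone. What is shaped like the tape_roll but blue is not meant.

How it is judged:
On the way, in this order (a step that is already met when the one before it is completed fails the run):
1. the brown roll is held by the gripper, clear above the bin's rim (height (world z) of tape_roll above 0.07 m and contact force between the fingers and tape_roll above 0.5 N), for 0.1 s.
2. the roll sits flat on the hub's flange, let go, with the cap still unscrewed (horizontal distance between tape_roll and stand below 0.006 m and z of tape_roll in the frame of stand between 0.018 and 0.026 m and angle between tape_roll's own z axis and vertical below 0.08 rad and contact force between the fingers and tape_roll below 0.2 N and value of joint cap_turn above 0.5 rad), for 0.1 s.
3. the cap is screwed down until it bottoms out (within 0.1 rad of the stop) (value of joint cap_turn below 0.1 rad), for 0.1 s.
At the end, for the whole second after the job is handed in: The roll sits flat on the flange (within 6 mm of the spindle axis, 4 mm in height, 0.08 rad of tilt); the cap is still, 90 degrees (within 20) back from its stop, gripped by the fingers (over 2 N, grasp point within 15 mm of its axis); no bystander moved over 30 mm (horizontal distance between tape_roll and stand below 0.006 m and z of tape_roll in the frame of stand between 0.018 and 0.026 m and angle between tape_roll's own z axis and vertical below 0.08 rad and value of joint cap_turn between 1.221 and 1.921 rad and velocity of joint cap_turn between -0.1 and 0.1 rad/s and contact force between the fingers and brake_cap above 2 N and horizontal distance between the grasp point and brake_cap below 0.015 m and linear speed of tape_roll below 0.05 m/s and distance of each of spare_core, cutter, calculator, green_roll, spray, hex_key, note_pad from where it was at the start of the episode below 0.03 m); the arm keeps its last pose, push and grip.
It fails at once if the roll is dropped or thrown (moves faster than 0.5 m/s while not gripped) (linear speed of tape_roll above 0.5 m/s and contact force between the fingers and tape_roll below 0.1 N).
It fails at once if a bystander is pushed more than 30 mm from its place (distance of any of spare_core, cutter, calculator, green_roll, spray, hex_key, note_pad from where it was at the start of the episode above 0.03 m).
It also fails if it takes over 61 s, if anything falls off the work surface, if the arm or the gripper's body presses on something with over 40 N, if the wrist force passes 120 N, or if a joint passes its speed limit or range.

### The arm

A 7-joint arm with a two-finger parallel gripper is mounted at the origin on the work surface. World frame = base frame: x ahead of the robot, y to its left, z up, the work surface at z = 0. Lengths are in m, angles in rad, forces in N, time in s.
With the tool pointing down it reaches from about 0.425 to 0.875 m from the base axis. Payload 4.7 kg.
Tool frame: the origin (TCP) lies at the very end of the fingers, on their centre line; the grasp point (between the pads) lies 19 mm behind it; z points along the fingers, y is the line along which they close (so a half turn about z gives the same grasp; the last joint's range is limited). The gripper opens to 87 mm and grips with 3 to 60 N. Pads are 19 mm wide; open, the fingers measure 117 mm over their backs; the gripper's body (75 mm by 190 mm) begins 51 mm behind the grasp point.
Start: joints at [-1.294, 0.321, -0.07, 1.45, 0.023, 1.371, -0.057], TCP at [0.169, 0.628, 0.2] pointing down, gripper open.
Joint ranges: [-2.86, 2.86], [-0.3, 2.09], [-1.38, 1.24], [0.06, 2.45], [-1.56, 4.7], [0.09, 2.05], [-2.69, 2.69]. Speed limits (rad/s): [2.57, 2.57, 3.14, 3.14, 3.14, 3.14, 3.14].

### API

Orientations are given as a rotation vector (axis times angle).
In Python, from bench import ctrl, imaging, ticket gives the robot as it stands.
- The arm moves only by the tool jog_arm, never from a script. Its argument "rows" is text: rows parted by semicolons, each of 7 numbers parted by spaces: the shift along the tool's x, y, z in cm, then the turn, a rotation vector about the tool's x, y, z in rad, then the closure, from -1 (fully open) to 1 (shut), so that 0 is half open. A call has 1 to 5 rows; each row shifts and turns the commanded pose from where the row before left it, along the tool's axes as they then stand; what a row does not reach is not made up. A row lasts 1/8 s, in which the tool goes at most 62.5 mm and 10.7 degrees, less where a joint would pass 70% of its speed; a pose out of reach is approached as far as the arm can. A call with a gripper value outside its range is refused whole. The fingers move at their own pace and stop on an object; "force" is the grip in N (left out, the last holds). Time passes only in rows, so rows that do not move let the fingers close. It gives the time, the measured TCP pose, the force, the opening and the grip force at its end, in the units of the state.
- ctrl.get_state(): the state, without advancing time (a new reading comes with each control period).
- imaging.get_image(name): name is "scene" or "side" or "wrist"; returns a dict with "img" (384x512x3 uint8, blue, green, red), "vertical_fov" (degrees; the focal length in pixels is half the picture's height over the tangent of half this angle, whatever the lens; pixels are square), "cx", "cy" (the principal point, pixels), "origin" and "orientation" of the camera in the world. Camera axes: x right, y down, z forward; pixel columns grow to the right and rows downward; lengths in m; the calibration is good to about 2 mm. A picture is of the moment at which its call begins. There is no depth.
- ticket.close_job(): hands the job in; it is judged then, once.
The state is a dict: "time": time; "joint_positions": joint angles; "qd": joint speeds; "joint_torque": joint torques, N m; "position": TCP position; "tool_rot": TCP orientation; "ft_force": force on the tool from outside, world axes, zero at the start; "torque": the same for the moment, N m; "grip_width": opening from 0.0 (shut) to 1.0 (fully open); "grip_force": force on a finger pad.
Only numpy, scipy, OpenCV 4.12 (cv2) and the standard library are available. Lean on these libraries where they do the work, as an engineer would, in place of code of your own. Each camera call takes 0.05 s, during which the arm holds its last target. There are 200 camera calls.

## Working session

There is one attempt and no reset: what is moved stays moved. The work goes in short steps, Python scripts to look and compute and a tool call to move; the robot and the scene stay as the last step left them, time stands still between calls to the robot, and variables do not carry over. Pictures are saved under pics/ and viewed, at most 10 in all, crops included, and the job is handed in when it is done.

Besides the shell and the picture viewer there is one more tool, called after "Emit:" as name(argument=value, ...) on one line, values as JSON. jog_arm: Moves the arm, as the interface text tells. Its arguments: {"type":"object","properties":{"rows":{"type":"string"},"force":{"type":"number"}},"required":["rows"]}

```bash
ls; mkdir -p pics; cat > h.py <<'E'
import numpy as np, cv2
from scipy.spatial.transform import Rotation as R
from bench import ctrl, imaging, ticket
def cam(n):
    d=imaging.get_image(n); return d
def rot(o):
    o=np.array(o,float)
    return o if o.shape==(3,3) else R.from_rotvec(o).as_matrix() if o.size==3 else R.from_quat(o).as_matrix()
def ray(d,u,v):
    f=d["img"].shape[0]/2/np.tan(np.radians(d["vertical_fov"])/2)
    return np.array(d["origin"]), rot(d["orientation"])@np.array([(u-d["cx"])/f,(v-d["cy"])/f,1])
def onz(d,u,v,z):
    o,r=ray(d,u,v); return o+r*(z-o[2])/r[2]
def proj(d,p):
    f=d["img"].shape[0]/2/np.tan(np.radians(d["vertical_fov"])/2)
    c=rot(d["orientation"]).T@(np.array(p)-np.array(d["origin"])); return c[:2]/c[2]*f+[d["cx"],d["cy"]]
E
python3 - <<'E'
from h import *
print(ctrl.get_state())
for n in ["scene","side","wrist"]:
    d=cam(n); cv2.imwrite(f"pics/{n}0.png",d["img"]); print({k:v for k,v in d.items() if k!="img"})
a=[cv2.imread(f"pics/{n}0.png") for n in ["scene","side"]]
E
```

```text
pics
{'time': 0.0, 'joint_positions': array([-1.29388983,  0.3218392 , -0.07008465,  1.45166452,  0.02263057,
        1.37077462, -0.05689431]), 'qd': array([-0.00162733, -0.00133442,  0.0007194 ,  0.00018556,  0.00064185,
        0.00457066,  0.00024982]), 'joint_torque': array([ 9.98440737e-04, -4.91306984e+01, -4.03451370e-01, -3.12521625e+01,
       -6.40251744e-02,  4.38611617e-02,  1.82257322e-04]), 'position': array([0.16877414, 0.62710148, 0.19895629]), 'tool_rot': array([-4.11546736e-01, -3.11439442e+00,  2.97611523e-03]), 'ft_force': array([ 0.39017378, -0.63061479,  0.3073115 ]), 'torque': array([-0.04680713, -0.01440841,  0.01555716]), 'grip_force': 0.0, 'grip_width': 1.0030769016617198}
{'vertical_fov': 49.14041801557733, 'cx': 257.18991932353913, 'cy': 197.024833218116, 'origin': array([ 1.20431094, -0.36953827,  0.94838229]), 'orientation': array([-2.09383437, -1.28971349,  0.493475  ])}
{'vertical_fov': 44.01566572980385, 'cx': 258.7702787837137, 'cy': 186.90390999161897, 'origin': array([0.20728069, 0.92336538, 1.13744023]), 'orientation': array([-0.46374512,  2.80414105, -1.09240888])}
{'vertical_fov': 69.63256858562528, 'cx': 255.36946181753396, 'cy': 188.9069638276906, 'origin': array([0.08815275, 0.64890416, 0.38254724]), 'orientation': array([2.2898928 , 1.7574678 , 0.26774239])}
```

View pics/scene0.png

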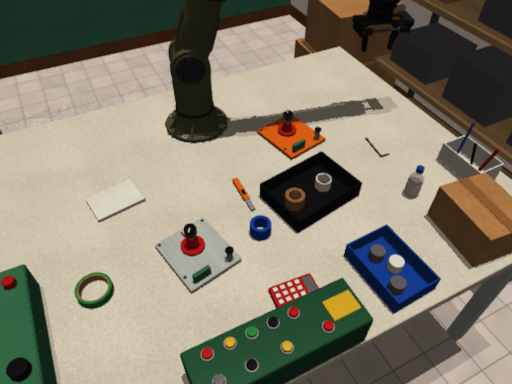

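View pics/side0.png

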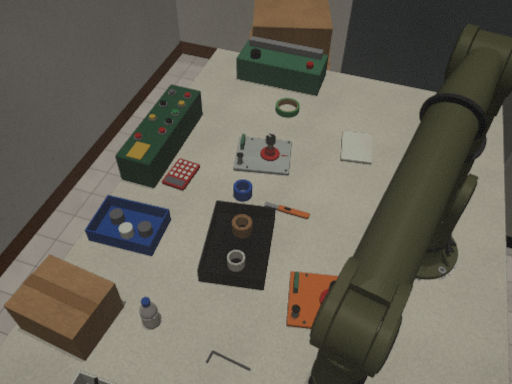

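The scene view shows the brown roll at (295,198) and the white core at (323,182) in the black bin. The aluminium stand is at (197,250), with its cap at (190,230) and red flange at (192,245). In the side view the roll is at (242,226) and the cap at (270,140).

```bash
python3 - <<'E'
from h import *
import json
s=cv2.imread("pics/scene0.png"); t=cv2.imread("pics/side0.png")
c=[s[150:235,235:370],s[205:295,145:250],t[195:290,190:290],t[120:185,220:305]]
c=[cv2.resize(x,(400,300),interpolation=cv2.INTER_CUBIC) for x in c]
cv2.imwrite("pics/crop1.png",np.vstack([np.hstack(c[:2]),np.hstack(c[2:])]))
D={n:imaging.get_image(n) for n in("scene","side")}
for n,d in D.items():
    hsv=cv2.cvtColor(d["img"],cv2.COLOR_BGR2HSV)
    def comps(lo,hi,amin,lbl):
        m=cv2.inRange(hsv,lo,hi); k,l,st,ce=cv2.connectedComponentsWithStats(m)
        for i in range(1,k):
            if st[i,4]>=amin: print(n,lbl,st[i],ce[i].round(1))
    comps((0,170,80),(6,255,255),60,"red"); comps((5,60,50),(16,200,200),60,"brown")
    print(n,"bluegray ref")
E
```

```text
scene red [278 124  18  12 124] [286.4 130. ]
scene red [181 234  23  21 248] [192.5 246.1]
scene red [  1 275  13  11 101] [  7.1 280.3]
scene red [269 274  42  33 365] [287.6 291.1]
scene red [289 307   9   9  69] [293.2 311.2]
scene red [324 320   9  10  76] [328.2 324.8]
scene red [202 348  10  11  85] [206.7 352.7]
scene brown [ 259    0  253  169 6733] [385.6  63.4]
scene brown [394   1  12  12  89] [399.5   7.1]
scene brown [ 412    0  100   56 1823] [468.4  19.7]
scene brown [228  15  25  13  95] [240.   20.9]
scene brown [120  36  36  16 123] [140.3  42.3]
scene brown [ 66  48  35  16 117] [85.1 54. ]
scene brown [  7  60  36  16 129] [24.5 67.2]
scene brown [407  97  55  40 281] [434.9 116.5]
scene brown [ 427  172   85   95 5617] [474.7 217.1]
scene brown [285 187  21  23 352] [294.7 197.2]
scene brown [268 273  51  19  63] [294.9 280.4]
scene brown [ 78 275  30  25 186] [ 89.6 282.1]
scene bluegray ref
side brown [ 249    0   84   70 3051] [293.8  20.9]
side brown [  45   42  171  173 1967] [126.1 117.3]
side brown [277 205  33  14 205] [293.4 211.6]
side brown [231 214  22  25 353] [241.6 225.1]
side brown [  7 219  36  38 244] [ 24.7 236.3]
side brown [   4  255  120  105 6755] [ 64.4 303.9]
side brown [ 286  271   53   58 1762] [306.8 297.3]
side bluegray ref
```

View pics/crop1.png

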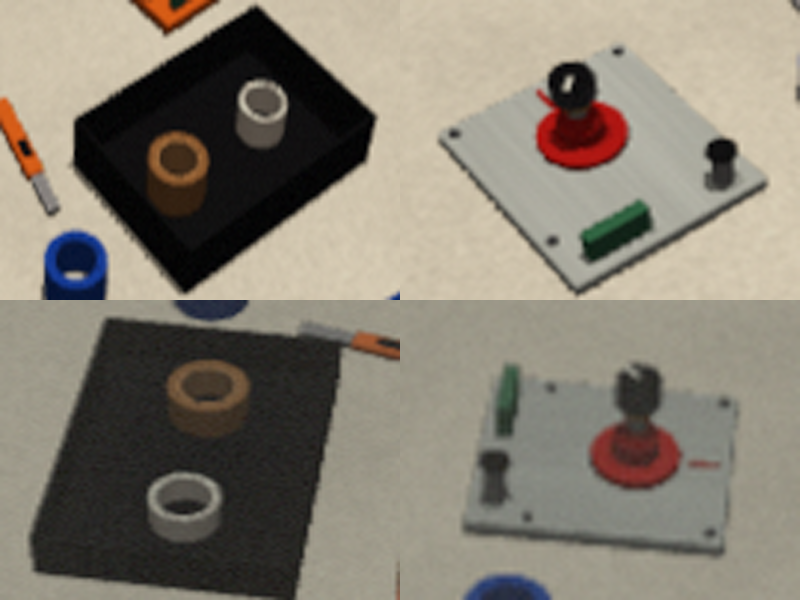

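```bash
python3 - <<'E'
from h import *
a=imaging.get_image("scene"); b=imaging.get_image("side")
def tri(p,q):
    o1,r1=ray(a,*p);o2,r2=ray(b,*q); A=np.array([r1,-r2]).T
    t=np.linalg.lstsq(A,o2-o1,rcond=None)[0]; x,y=o1+t[0]*r1,o2+t[1]*r2
    return ((x+y)/2).round(4),np.linalg.norm(x-y).round(4)
print("roll mid",tri((295,198),(241.8,226)))
print("roll z.025",onz(a,295,198,.025),onz(b,241.8,226,.025))
print("flange z.021",onz(a,192.2,245,.021),onz(b,220+635*85/400,120+155*65/300,.021))
A=lambda x,y:(145+x*105/400,205+y*90/300); B=lambda x,y:(220+(x)*85/400,120+(y-300)*65/300)
print("cap top",tri(A(573,82),B(638,372)), tri(A(573,95),B(637,392)))
# plate corners scene: left(440,135) far(617,45) right(766,183) near(578,292)
P=[onz(a,*A(x,y),.014)[:2] for x,y in((440,135),(617,45),(766,183),(578,288))]
Q=[onz(b,*B(x,y),.014)[:2] for x,y in((737,402),(723,548),(464,528),(495,376))]
for P in(P,Q):
    P=np.array(P);print(P.round(4).tolist(),"centre",P.mean(0).round(4))
    for i in range(4):
        e=P[(i+1)%4]-P[i];print(np.linalg.norm(e).round(4),np.degrees(np.arctan2(e[1],e[0])).round(2))
C=lambda x,y:(235+x*135/400,150+y*85/300)
P=np.array([onz(a,*C(x,y),.055)[:2] for x,y in((74,122),(257,7),(376,118))]);print(P.round(4).tolist())
for i in range(2):
    e=P[i+1]-P[i];print(np.linalg.norm(e).round(4),np.degrees(np.arctan2(e[1],e[0])).round(2))
R_=rot(ctrl.get_state()["tool_rot"]);print(R_.round(3))
# wrist cam in tool frame
w=imaging.get_image("wrist");s=ctrl.get_state();print(R_.T@(w["origin"]-s["position"]),(R_.T@rot(w["orientation"])).round(3))
E
```

```text
roll mid (array([0.5041, 0.119 , 0.0262]), np.float64(0.0025))
roll z.025 [0.5043091  0.12025513 0.025     ] [0.5035146  0.11713191 0.025     ]
flange z.021 [ 0.52609582 -0.21485824  0.021     ] [ 0.24460456 -0.30669445  0.021     ]
cap top (array([ 0.4446, -0.0447,  0.163 ]), np.float64(0.4597)) (array([ 0.4445, -0.0449,  0.1475]), np.float64(0.4628))
[[0.606, -0.0476], [0.5809, 0.1163], [0.7498, 0.1346], [0.7723, -0.031]] centre [0.6772 0.0431]
0.1659 98.71
0.1699 6.17
0.1671 -82.27
0.1672 -174.3
[[0.1831, -0.3985], [0.1683, -0.2393], [0.3454, -0.198], [0.3616, -0.3665]] centre [ 0.2646 -0.3006]
0.1599 95.31
0.1818 13.13
0.1693 -84.48
0.1814 -169.82
[[0.4338, 0.0386], [0.3922, 0.2829], [0.5653, 0.3132]]
0.2478 99.66
0.1758 9.94
[[-0.966  0.26  -0.   ]
 [ 0.26   0.966 -0.   ]
 [-0.    -0.    -1.   ]]
[ 0.08346476 -0.00029221 -0.18340245] [[ 0.001 -0.954 -0.3  ]
 [ 1.     0.001  0.   ]
 [ 0.    -0.3    0.954]]
```

```bash
python3 - <<'E'
from h import *
a=imaging.get_image("scene"); b=imaging.get_image("side")
def tri(p,q):
    o1,r1=ray(a,*p);o2,r2=ray(b,*q); A=np.array([r1,-r2]).T
    t=np.linalg.lstsq(A,o2-o1,rcond=None)[0]; x,y=o1+t[0]*r1,o2+t[1]*r2
    return ((x+y)/2).round(4),np.linalg.norm(x-y).round(4)
A=lambda x,y:(145+(x-400)*105/400,205+y*90/300); B=lambda x,y:(220+(x-400)*85/400,120+(y-300)*65/300)
print("flange z.021",onz(a,192.2,245,.021),onz(b,*B(635,455),.021))
print("cap",tri(A(573,82),B(638,372)), tri(A(573,92),B(637,392)))
P=[onz(a,*A(x,y),.014)[:2] for x,y in((440,135),(617,45),(766,183),(578,288))]
Q=[onz(b,*B(x,y),.014)[:2] for x,y in((737,402),(723,548),(464,528),(495,376))]
for P in(P,Q):
    P=np.array(P);print(P.round(4).tolist(),"centre",P.mean(0).round(4))
    for i in range(4):
        e=P[(i+1)%4]-P[i];print(np.linalg.norm(e).round(4),np.degrees(np.arctan2(e[1],e[0])).round(2))
Rt=rot(ctrl.get_state()["tool_rot"]);p=np.array([.504,.119,.20])-ctrl.get_state()["position"];print(Rt.T@p)
E
```

```text
flange z.021 [ 0.52609582 -0.21485824  0.021     ] [ 0.51887808 -0.20932524  0.021     ]
cap (array([ 0.5254, -0.2155,  0.0919]), np.float64(0.009)) (array([ 0.5236, -0.215 ,  0.0751]), np.float64(0.0051))
[[0.4778, -0.3036], [0.4454, -0.1548], [0.6247, -0.1152], [0.6544, -0.266]] centre [ 0.5506 -0.2099]
0.1523 102.29
0.1836 12.46
0.1536 -78.85
0.1805 -167.96
[[0.4665, -0.2976], [0.434, -0.1455], [0.6116, -0.1039], [0.6465, -0.2648]] centre [ 0.5397 -0.2029]
0.1555 102.05
0.1824 13.18
0.1647 -77.76
0.183 -169.69
[-4.55735748e-01 -4.04137956e-01  6.78493681e-05]
```

```bash
cat >> h.py <<'E'
def plan(p,yaw_deg,n,g=-1):
    """rows to put TCP at p, tool down, tool y-axis at yaw_deg in world"""
    s=ctrl.get_state(); T=rot(s["tool_rot"]); p=np.array(p)
    c,q=np.cos(np.radians(yaw_deg)),np.sin(np.radians(yaw_deg))
    y=np.array([c,q,0]); z=np.array([0,0,-1.]); E=np.c_[np.cross(y,z),y,z]
    w=R.from_matrix(T.T@E).as_rotvec()
    d=(p-s["position"])/n; S=R.from_rotvec(w/n).as_matrix(); out=[]
    for i in range(n):
        out.append(" ".join(f"{v:.2f}" for v in T.T@d*100)+" "+" ".join(f"{v:.3f}" for v in w/n)+f" {g}"); T=T@S
    print("j",s["joint_positions"].round(2),"t",s["time"]); print(";\n".join(out))
E
python3 -c "
from h import *
plan([.504,.119,.17],9.8,12)"
```

```text
j [-1.29  0.32 -0.07  1.45  0.02  1.37 -0.06] t 0.5
-3.80 -3.37 0.25 0.000 0.000 0.095 -1;
-4.10 -2.99 0.25 0.000 0.000 0.095 -1;
-4.36 -2.59 0.25 0.000 0.000 0.095 -1;
-4.59 -2.17 0.25 0.000 0.000 0.095 -1;
-4.77 -1.72 0.25 0.000 0.000 0.095 -1;
-4.92 -1.26 0.25 0.000 0.000 0.095 -1;
-5.01 -0.79 0.25 0.000 0.000 0.095 -1;
-5.07 -0.32 0.25 0.000 0.000 0.095 -1;
-5.07 0.16 0.25 0.000 0.000 0.095 -1;
-5.03 0.64 0.25 0.000 0.000 0.095 -1;
-4.95 1.12 0.25 0.000 0.000 0.095 -1;
-4.82 1.58 0.25 0.000 0.000 0.095 -1
```

Emit:
jog_arm(rows="-3.8 -3.4 0.2 0 0 0.095 -1; -4.1 -3.0 0.2 0 0 0.095 -1; -4.4 -2.6 0.2 0 0 0.095 -1; -4.6 -2.2 0.2 0 0 0.095 -1; -4.8 -1.7 0.2 0 0 0.095 -1")

```text
time: 1.12
position: [0.3097, 0.4134, 0.1903]
tool_rot: [1.137, 2.928, 0.001]
ft_force: [0.7, -0.0, -0.9]
grip_width: 1.003
grip_force: 0.0
```

Emit:
jog_arm(rows="-4.9 -1.3 0.2 0 0 0.095 -1; -5.0 -0.8 0.2 0 0 0.095 -1; -5.1 -0.3 0.2 0 0 0.095 -1; -5.1 0.2 0.2 0 0 0.095 -1; -5.0 0.6 0.2 0 0 0.095 -1")

```text
time: 1.75
position: [0.4487, 0.201, 0.1804]
tool_rot: [1.794, 2.578, 0.002]
ft_force: [0.1, 0.9, -1.1]
grip_width: 0.999
grip_force: 0.0
```

Emit:
jog_arm(rows="-5.0 1.1 0.2 0 0 0.095 -1; -4.8 1.6 0.2 0 0 0.095 -1; 0 0 0 0 0 0 -1; 0 0 0 0 0 0 -1")

```text
time: 2.25
position: [0.5033, 0.1179, 0.1761]
tool_rot: [-2.026, -2.4, -0.001]
ft_force: [0.0, 0.2, 1.1]
grip_width: 0.999
grip_force: 0.0
```

```bash
python3 - <<'E'
from h import *
d=imaging.get_image("wrist");s=ctrl.get_state();print(s["position"],s["tool_rot"],s["joint_positions"].round(2),s["time"])
cv2.imwrite("pics/w1.png",d["img"])
hsv=cv2.cvtColor(d["img"],cv2.COLOR_BGR2HSV); m=cv2.inRange(hsv,(5,60,50),(18,220,255))
k,l,st,ce=cv2.connectedComponentsWithStats(m)
for i in range(1,k):
    if st[i,4]>300: print(st[i],ce[i].round(1))
print(proj(d,[.504,.119,.045]),proj(d,s["position"]))
E
```

```text
[0.50304666 0.11862976 0.17606858] [-2.02408786e+00 -2.40165543e+00 -6.11973734e-04] [-0.73  0.05  0.46  1.83 -0.02  1.27 -0.09] 2.3
[   0    0  125   77 1949] [96.6 50.7]
[ 232  147   51   55 1779] [256.9 174.8]
[119 222  48  22 697] [140.9 232. ]
[389 250  27  49 589] [404.5 272.6]
[ 233  312  166   16 2072] [308.3 320.4]
[256.67236172 175.14885048] [255.9812813  221.10687297]
```

View pics/w1.png

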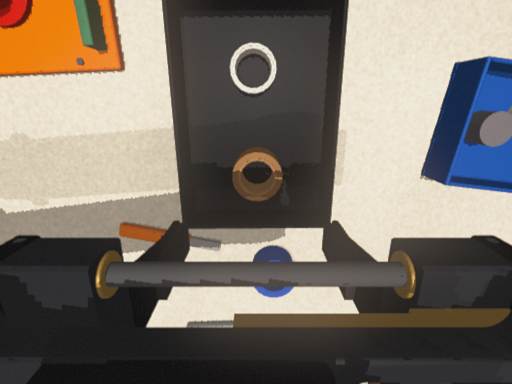

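The wrist view shows the roll's ring centred at about (257,174.5), within 1 px of my prediction. The bin walls are symmetric about column 256, so position and yaw are both good.

```bash
python3 -c "
from h import *
d=imaging.get_image('wrist');print(onz(d,257.3,174.3,.045))
plan([.504,.119,.020],9.8,5)"
```

```text
[0.50429844 0.12084492 0.045     ]
j [-0.73  0.04  0.46  1.83 -0.02  1.27 -0.09] t 2.35
-0.00 0.02 3.12 -0.000 -0.000 -0.000 -1;
-0.00 0.02 3.12 -0.000 -0.000 -0.000 -1;
-0.00 0.02 3.12 -0.000 -0.000 -0.000 -1;
-0.00 0.02 3.12 -0.000 -0.000 -0.000 -1;
-0.00 0.02 3.12 -0.000 -0.000 -0.000 -1
```

Emit:
jog_arm(rows="0.1 0.1 3.1 0 0 0 -1; 0 0 3.1 0 0 0 -1; 0 0 3.1 0 0 0 -1; 0 0 3.1 0 0 0 -1; 0 0 3.1 0 0 0 -1")

```text
time: 2.98
position: [0.5039, 0.1203, 0.0203]
tool_rot: [-2.023, -2.403, -0.001]
ft_force: [-0.3, -0.8, 0.6]
grip_width: 0.997
grip_force: 0.0
```

Emit:
jog_arm(rows="0 0 0 0 0 0 -1; 0 0 0 0 0 0 0.6; 0 0 0 0 0 0 0.6; 0 0 0 0 0 0 0.6; 0 0 0 0 0 0 0.6", force=20)

```text
time: 3.6
position: [0.5047, 0.1186, 0.0223]
tool_rot: [-2.027, -2.4, -0.001]
ft_force: [-2.3, -1.3, 17.8]
grip_width: 0.633
grip_force: 9.4
```

Emit:
jog_arm(rows="0 0 0 0 0 0 0.6; 0 0 0 0 0 0 0.6")

```text
time: 3.85
position: [0.5053, 0.1188, 0.0229]
tool_rot: [2.027, 2.4, 0.003]
ft_force: [-2.1, -0.4, 9.8]
grip_width: 0.398
grip_force: 4.6
```

```bash
python3 - <<'E'
from h import *
a=imaging.get_image("scene")["img"][150:235,235:370];b=imaging.get_image("side")["img"][195:290,190:290];w=imaging.get_image("wrist")["img"]
cv2.imwrite("pics/c2.png",np.hstack([cv2.resize(a,(400,300),interpolation=2),cv2.resize(w,(400,300),interpolation=3)]))
print(ctrl.get_state())
E
```

```text
{'time': 4.0, 'joint_positions': array([-0.69433609,  0.21888574,  0.45566179,  1.98525089, -0.1178626 ,
        0.95878947, -0.01268652]), 'qd': array([ 1.04023677e-03,  6.63753926e-03, -3.49664259e-04,  7.60020502e-05,
        1.10101569e-03, -1.86604058e-02, -1.14671868e-03]), 'joint_torque': array([-4.31168731e-02, -3.27773237e+01,  2.72058003e+00, -2.35792172e+01,
       -5.32769726e-02,  6.03370629e-01, -2.86731636e-03]), 'position': array([0.5061414 , 0.11893296, 0.02269776]), 'tool_rot': array([2.02635145, 2.3986809 , 0.00530185]), 'ft_force': array([1.46753561, 0.53221771, 3.3471249 ]), 'torque': array([-0.02650391, -0.35067128,  0.02144126]), 'grip_force': 1.665442685800983, 'grip_width': 0.26886735560449204}
```

View pics/c2.png

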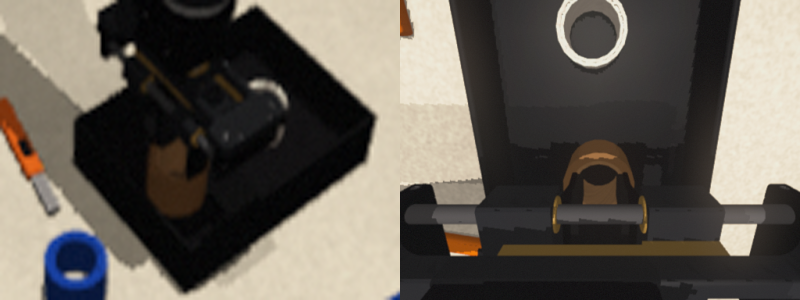

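```bash
python3 - <<'E'
from h import *
w=imaging.get_image("wrist");s=imaging.get_image("side")["img"]
p=ctrl.get_state()["position"]; print(p,ctrl.get_state()["grip_width"],proj(w,p))
cv2.imwrite("pics/c3.png",np.hstack([cv2.resize(w["img"][140:340,150:370],(440,400),interpolation=2),cv2.resize(s[195:290,190:290],(360,400),interpolation=2)]))
E
```

```text
[0.50635548 0.11888811 0.02241236] 0.2315422792095997 [256.43504825 221.98036742]
```

View pics/c3.png

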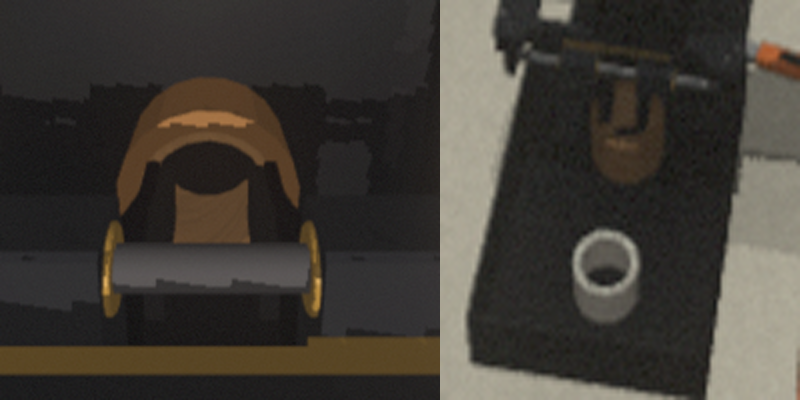

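```bash
python3 - <<'E'
from h import *
w=imaging.get_image("wrist")["img"];a=imaging.get_image("scene")["img"];s=imaging.get_image("side")["img"]
g=lambda x:(255*(x/255.)**.45).astype(np.uint8)
W=cv2.resize(g(w[165:305,195:320]),(500,560),interpolation=2)
A=cv2.resize(g(a[160:220,270:330]),(300,280),interpolation=2);S=cv2.resize(g(s[200:250,215:265]),(300,280),interpolation=2)
cv2.imwrite("pics/c4.png",np.hstack([W,np.vstack([A,S])]));print(ctrl.get_state()["grip_width"],ctrl.get_state()["ft_force"],ctrl.get_state()["position"])
E
```

```text
0.20444963205105238 [3.18274451 1.60428437 3.83281194] [0.50634902 0.11885315 0.02211284]
```

View pics/c4.png

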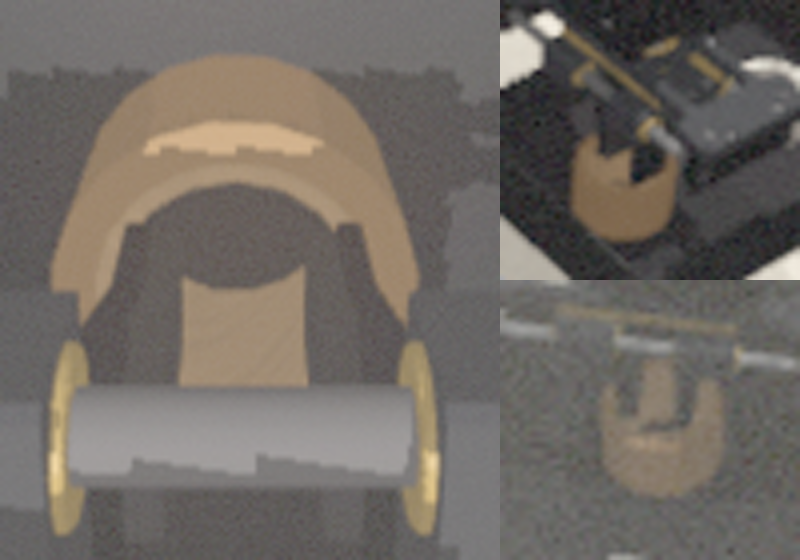

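The views show the roll upright in its place, with both fingers inside its bore and the grip width at its commanded value with no load. So the tips swept over the rim while closing. I'll lift out gently, then see where the tips lie when open.

Emit:
jog_arm(rows="0 0 -0.3 0 0 0 0.6; 0 0 -0.3 0 0 0 0.6; 0 0 -0.2 0 0 0 0.6; 0 0 0 0 0 0 0.6")

```text
time: 4.75
position: [0.5041, 0.1183, 0.0289]
tool_rot: [-2.027, -2.4, 0.001]
ft_force: [-0.7, 0.2, -0.5]
grip_width: 0.203
grip_force: 0.0
```

```bash
python3 - <<'E'
from h import *
w=imaging.get_image("wrist");s=ctrl.get_state();print(s["position"],s["grip_width"],s["ft_force"])
hsv=cv2.cvtColor(w["img"],cv2.COLOR_BGR2HSV); m=cv2.inRange(hsv,(5,60,20),(18,220,255))
m[260:]=0
k,l,st,ce=cv2.connectedComponentsWithStats(m)
for i in range(1,k):
    if st[i,4]>300: print(st[i],ce[i].round(1))
# predicted dome top row if roll still on floor: +y edge at floor & top
for z in(.005,.045): print(proj(w,[.504-.005,.120+.0296,z]))
E
```

```text
[0.5041292  0.11833582 0.02891432] 0.19851226026481814 [ 0.13978067  0.9377944  -0.51830162]
[  0   0  27  49 660] [14.8 26.2]
[ 212  176   90   69 3132] [256.8 205.2]
[240 226  32  34 837] [255.3 245. ]
[256.44686017 171.57271752]
[256.61600368 186.74229446]
```

Emit:
jog_arm(rows="0 0 -1 0 0 0 0.6; 0 0 -2.5 0 0 0 0.6; 0 0 -3 0 0 0 0.6; 0 0 -3 0 0 0 0.0; 0 0 -2 0 0 0 0.0")

```text
time: 5.42
position: [0.5051, 0.1185, 0.1463]
tool_rot: [2.027, 2.399, 0.003]
ft_force: [-0.8, 0.2, -0.8]
grip_width: 0.346
grip_force: 0.0
```

```bash
python3 - <<'E'
from h import *
w=imaging.get_image("wrist");s=ctrl.get_state();print(s["position"],s["grip_width"]);cv2.imwrite("pics/o1.png",w["img"])
E
```

```text
[0.50653883 0.11886534 0.14861624] 0.3888208292419887
```

Emit:
jog_arm(rows="0 0 0 0 0 0 -0.4; 0 0 0 0 0 0 -0.4; 0 0 0 0 0 0 -0.4")

```text
time: 5.85
position: [0.5037, 0.1182, 0.143]
tool_rot: [-2.027, -2.399, 0.003]
ft_force: [-0.3, -0.3, -0.6]
grip_width: 0.673
grip_force: 0.0
```

```bash
python3 - <<'E'
from h import *
w=imaging.get_image("wrist");s=ctrl.get_state();print(s["position"],s["grip_width"],proj(w,s["position"]));cv2.imwrite("pics/o2.png",w["img"])
g=lambda x:(255*(x/255.)**.45).astype(np.uint8)
a=g(cv2.imread("pics/o1.png"))[170:320,130:380];b=g(w["img"])[170:320,130:380]
cv2.imwrite("pics/o.png",np.vstack([cv2.resize(x,(500,300),interpolation=2) for x in(a,b)]))
E
```

```text
[0.50387822 0.1181541  0.14318628] 0.6868833308290996 [256.33610711 222.19051067]
```

View pics/o.png

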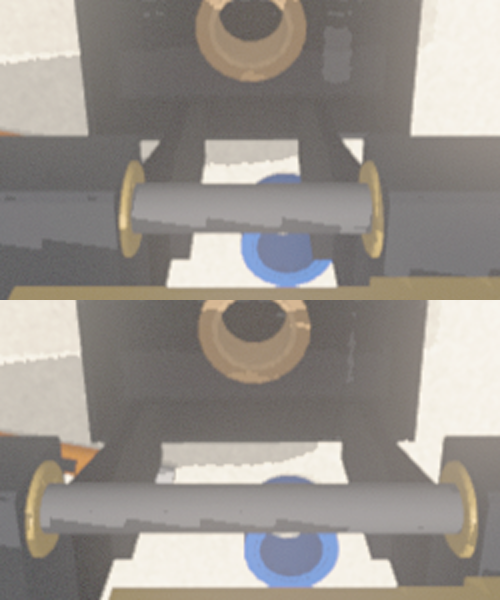

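The bin's black wall hides the tips, so I'll shift to put them against the bright table.

Emit:
jog_arm(rows="-4 0 0 0 0 0 -0.3; -4 0 0 0 0 0 -0.3; 0 0 0 0 0 0 -0.3; 0 0 0 0 0 0 -0.3")

```text
time: 6.4
position: [0.5175, 0.0402, 0.1437]
tool_rot: [-2.026, -2.4, 0.0]
ft_force: [-0.4, 0.6, 0.5]
grip_width: 0.649
grip_force: 0.0
```

```bash
python3 - <<'E'
from h import *
w=imaging.get_image("wrist");s=ctrl.get_state();print(s["position"],s["grip_width"],proj(w,s["position"]));cv2.imwrite("pics/o3.png",w["img"])
g=cv2.cvtColor(w["img"],cv2.COLOR_BGR2GRAY)
b=(g<70).astype(int)
for r in range(180,262,5): 
    x=b[r,130:385]; e=np.flatnonzero(np.diff(x)); print(r,(e+130).tolist())
T=rot(s["tool_rot"]);h=s["grip_width"]*.087/2
for z in(0,-.019,-.03): print(z,[proj(w,s["position"]+T@np.array([dx,y,z])).round(0).tolist() for dx in(.0095,-.0095) for y in(-h-.015,-h,h,h+.015)])
E
```

```text
[0.51749185 0.04076099 0.14371184] 0.650928977769829 [256.24461274 221.36292471]
180 []
185 []
190 [144, 153]
195 [144, 160]
200 []
205 [263, 285]
210 [256, 291]
215 [253, 271, 273, 274, 281, 294]
220 [251, 260, 268, 270, 273, 277, 278, 280, 281, 282, 293, 296]
225 [195, 210, 251, 255, 299, 315]
230 [192, 211, 251, 252, 258, 259, 288, 291, 298, 317]
235 [190, 211, 256, 257, 258, 264, 283, 292, 299, 319]
240 [162, 186, 211, 255, 257, 258, 292, 298, 323, 349]
245 [162, 181, 211, 259, 260, 261, 290, 298, 328, 348]
250 [162, 177, 211, 261, 263, 266, 284, 299, 333, 347, 352, 356]
255 [151, 162, 163, 172, 209, 262, 264, 275, 277, 279, 280, 300, 337, 360]
260 [149, 167, 208, 302, 343, 361]
0 [[196.0, 209.0], [217.0, 209.0], [296.0, 209.0], [317.0, 209.0], [197.0, 233.0], [218.0, 233.0], [295.0, 233.0], [315.0, 233.0]]
-0.019 [[189.0, 220.0], [213.0, 220.0], [300.0, 220.0], [323.0, 220.0], [191.0, 246.0], [214.0, 246.0], [299.0, 246.0], [321.0, 246.0]]
-0.03 [[185.0, 227.0], [210.0, 227.0], [303.0, 227.0], [327.0, 227.0], [188.0, 255.0], [211.0, 255.0], [301.0, 255.0], [325.0, 255.0]]
```

The finger ends show at row 222, with their inner edges at columns 210 and 299. That puts the real fingertips about 22 mm behind the reported TCP, which matches the rim contact. I'll regrasp with the reported z near 0.009.

Emit:
jog_arm(rows="4 0 0 0 0 0 -1; 4.05 0 0 0 0 0 -1; 0 0 2.5 0 0 0 -1; 0 0 3 0 0 0 -1; 0 0 3 0 0 0 -1")

```text
time: 7.08
position: [0.5039, 0.1208, 0.0581]
tool_rot: [-2.023, -2.403, -0.001]
ft_force: [0.3, -0.7, 0.3]
grip_width: 0.989
grip_force: 0.0
```

Emit:
jog_arm(rows="0 0 3 0 0 0 -1; 0 0 2 0 0 0 -1; 0 0 0 0 0 0 -1; 0 0 0 0 0 0 0; 0 0 0 0 0 0 0.5", force=25)

```text
time: 7.7
position: [0.5052, 0.1195, 0.0102]
tool_rot: [2.026, 2.4, 0.003]
ft_force: [-0.4, 0.4, -0.0]
grip_width: 0.857
grip_force: 0.0
```

Emit:
jog_arm(rows="0 0 0 0 0 0 0.6; 0 0 0 0 0 0 0.6; 0 0 0 0 0 0 0.6")

```text
time: 8.07
position: [0.5048, 0.1191, 0.0097]
tool_rot: [2.027, 2.4, 0.002]
ft_force: [-0.5, -1.0, 3.2]
grip_width: 0.682
grip_force: 25.0
```

Emit:
jog_arm(rows="0 0 -1 0 0 0 0.6; 0 0 -2 0 0 0 0.6; 0 0 -3 0 0 0 0.6; 0 0 -3 0 0 0 0.6; 0 0 -3 0 0 0 0.6")

```text
time: 8.7
position: [0.504, 0.1186, 0.1302]
tool_rot: [-2.027, -2.4, 0.001]
ft_force: [0.0, -0.4, -0.6]
grip_width: 0.684
grip_force: 25.0
```

Emit:
jog_arm(rows="0 0 -0.5 0 0 0 0.6; 0 0 0 0 0 0 0.6")

```text
time: 8.95
position: [0.5039, 0.1188, 0.1335]
tool_rot: [-2.027, -2.4, 0.001]
ft_force: [-1.0, -0.1, -0.2]
grip_width: 0.686
grip_force: 25.0
```

```bash
python3 - <<'E'
from h import *
w=imaging.get_image("wrist");s=ctrl.get_state();print(s["position"],s["grip_width"],s["grip_force"],s["ft_force"],s["joint_positions"].round(2))
hsv=cv2.cvtColor(w["img"],cv2.COLOR_BGR2HSV); m=cv2.inRange(hsv,(5,60,20),(18,220,255)); m[260:]=0
k,l,st,ce=cv2.connectedComponentsWithStats(m)
i=1+np.argmax(st[1:,4]);print(st[i],ce[i])
cv2.imwrite("pics/h1.png",w["img"])
T=rot(s["tool_rot"])
# expected: roll base is b=.022+.026 ... in tool z: base z_tool = -(.022)+.026=+.004 ; top = -.036
for zt in(.004,-.036):
  for x,y in((.03,0),(0,.03),(0,-.03)): print(zt,x,y,proj(w,s["position"]+T@np.array([x,y,zt])).round(1))
plan([.5255,-.2145,.135],9.8,7,.6)
E
```

```text
[0.50345032 0.11863423 0.13286432] 0.6853210377650099 24.9994278838858 [-0.54041636  0.97765257 -1.52273822] [-0.73  0.08  0.47  1.88 -0.04  1.19 -0.08]
[ 206  183  100   77 5365] [255.26300093 225.28984157]
0.004 0.03 0 [255.5 180.5]
0.004 0 0.03 [296.  219.5]
0.004 0 -0.03 [214.9 219.5]
-0.036 0.03 0 [255.6 199.5]
-0.036 0 0.03 [305.3 246.5]
-0.036 0 -0.03 [205.7 246.5]
j [-0.73  0.08  0.47  1.88 -0.04  1.19 -0.08] t 9.0
-4.74 -0.49 -0.03 -0.000 0.000 -0.000 0.6;
-4.74 -0.49 -0.03 -0.000 0.000 -0.000 0.6;
-4.74 -0.49 -0.03 -0.000 0.000 -0.000 0.6;
-4.74 -0.49 -0.03 -0.000 0.000 -0.000 0.6;
-4.74 -0.49 -0.03 -0.000 0.000 -0.000 0.6;
-4.74 -0.50 -0.03 -0.000 0.000 -0.000 0.6;
-4.74 -0.50 -0.03 -0.000 0.000 -0.000 0.6
```

Emit:
jog_arm(rows="-3 -0.4 -0.3 0 0 0 0.6; -6 -0.7 -0.3 0 0 0 0.6; -6 -0.7 -0.2 0 0 0 0.6; -6 -0.7 -0.2 0 0 0 0.6; -6 -0.7 0 0 0 0 0.6")

```text
time: 9.62
position: [0.517, -0.1542, 0.1428]
tool_rot: [-2.026, -2.399, 0.001]
ft_force: [1.5, -0.1, -1.7]
grip_width: 0.683
grip_force: 25.0
```

Emit:
jog_arm(rows="-6 -0.7 0 0 0 0 0.6; -6 -0.7 0 0 0 0 0.6; -4 -0.6 0 0 0 0 0.6; -1.6 -0.2 0 0 0 0 0.6; 0 0 0 0 0 0 0.6")

```text
time: 10.25
position: [0.5249, -0.3299, 0.1428]
tool_rot: [-2.028, -2.397, 0.001]
ft_force: [-0.2, -0.5, -0.6]
grip_width: 0.682
grip_force: 25.0
```

```bash
python3 - <<'E'
from h import *
w=imaging.get_image("wrist");s=ctrl.get_state();print(s["position"],s["grip_width"],s["grip_force"],s["joint_positions"].round(2),s["time"])
cv2.imwrite("pics/st.png",w["img"]); hsv=cv2.cvtColor(w["img"],cv2.COLOR_BGR2HSV)
m=cv2.inRange(hsv,(0,140,50),(6,255,255))|cv2.inRange(hsv,(174,140,50),(180,255,255))
k,l,st,ce=cv2.connectedComponentsWithStats(m)
for i in range(1,k):
    if st[i,4]>20: print(st[i],ce[i].round(1))
for z in(.022,.068,.094): print(z,proj(w,[.5255,-.2145,z]))
E
```

```text
[ 0.52558631 -0.32833858  0.14297815] 0.6852228382195418 24.999588634818792 [-0.12  0.36  0.79  1.63 -0.27  1.27  0.89] 10.3
[ 241   34   63   69 1526] [268.1  74.1]
[215  71  20   4  57] [224.3  72.1]
0.022 [275.727593    70.42054832]
0.068 [279.35682562  64.52441786]
0.094 [282.07167984  60.1138065 ]
```

View pics/st.png

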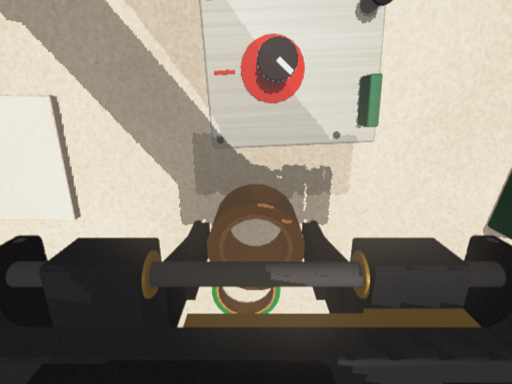

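The view shows the roll held at (256,225) and the flange centred near (272.5,68.5). The cap top is near (278,58), and its white line points toward (293,74), about 2.35 rad unscrewed. The red line at (224,72) points left, as expected.

```bash
python3 - <<'E'
from h import *
w=imaging.get_image("wrist");s=ctrl.get_state();I=w["img"];hsv=cv2.cvtColor(I,cv2.COLOR_BGR2HSV)
T=rot(s["tool_rot"])
m=cv2.inRange(hsv,(0,140,50),(6,255,255))|cv2.inRange(hsv,(174,140,50),(180,255,255)); m[:, :238]=0; m[110:]=0; m[:,310:]=0
c=max(cv2.findContours(m,0,1)[0],key=cv2.contourArea); h=cv2.convexHull(c); e=cv2.fitEllipse(h);print("ell",e,cv2.boundingRect(h)); 
print("flange",onz(w,*e[0],.021))
# cap: dark region
g=cv2.cvtColor(I,cv2.COLOR_BGR2GRAY)
roi=np.zeros_like(g);roi[30:90,250:305]=1
d=((hsv[...,2]<95)&(hsv[...,1]<110)&(roi>0)).astype(np.uint8)
k,l,st,ce=cv2.connectedComponentsWithStats(d);i=1+np.argmax(st[1:,4]);print("cap",st[i],ce[i])
wm=((hsv[...,2]>140)&(hsv[...,1]<60)&(roi>0)).astype(np.uint8)
k,l,st2,ce2=cv2.connectedComponentsWithStats(wm)
for j in range(1,k):
    if 10<st2[j,4]<400:
        ys,xs=np.nonzero(l==j); q=cv2.fitLine(np.c_[xs,ys].astype(np.float32),2,0,.01,.01).ravel();print("white",st2[j],ce2[j],q)
x,y,W,H,_=st[i]; print("cap top approx from bbox top: ",onz(w,x+W/2,y+17,.094), W)
r=onz(w,215.5,72.1,.014)-onz(w,234,72.1,.014);print("red ang",np.degrees(np.arctan2(r[1],r[0])))
E
```

```text
ell ((271.2955322265625, 69.73511505126953), (62.627525329589844, 67.8071517944336), 7.063959121704102) (240, 36, 63, 68)
flange [ 0.52154432 -0.21272319  0.021     ]
cap [ 256   39   40   46 1231] [274.59138911  60.81072299]
white [275  59  18  18 129] [283.46511628  67.43410853] [  0.7117141   0.7024693 283.46512    67.434105 ]
cap top approx from bbox top:  [ 0.52087711 -0.21072787  0.094     ] 40
red ang -170.299053970781
```

Emit:
jog_arm(rows="3 0.4 0 0 0 0 0.6; 3.6 0.5 0 0 0 0 0.6; 3 0.4 0 0 0 0 0.6; 2 0.25 0 0 0 0 0.6; 0 0 0 0 0 0 0.6")

```text
time: 10.98
position: [0.5224, -0.2085, 0.144]
tool_rot: [-2.018, -2.406, -0.004]
ft_force: [-0.1, 0.2, -1.6]
grip_width: 0.686
grip_force: 25.0
```

```bash
cat > chk.py <<'E'
from h import *
P=[];
for i in range(4):
    w=imaging.get_image("wrist");P.append(ctrl.get_state()["position"])
P=np.mean(P,0);s=ctrl.get_state();T=rot(s["tool_rot"]);print("pos",P.round(4),"rotZ err",T[:,2].round(3),"f",s["ft_force"].round(1),"t",s["time"],"j",s["joint_positions"].round(2))
d=np.array([.521,-.212,P[2]])-P;print("tool d cm",(T.T@d*100).round(2))
hsv=cv2.cvtColor(w["img"],cv2.COLOR_BGR2HSV); m=cv2.inRange(hsv,(5,60,20),(18,220,255)); m[260:]=0
k,l,st,ce=cv2.connectedComponentsWithStats(m);i=1+np.argmax(st[1:,4]);print(st[i])
E
python3 chk.py
```

```text
pos [ 0.5218 -0.2125  0.1442] rotZ err [ 0. -0. -1.] f [ 0.4 -0.8 -0.8] t 11.175 j [-0.34  0.21  0.77  1.77 -0.15  1.23  0.64]
tool d cm [ 0.06 -0.07 -0.  ]
[ 206  183  100   77 5101]
```

Emit:
jog_arm(rows="0.05 -0.05 2 0 0 0 0.6; 0 0 1.5 0 0 0 0.6; 0 0 1 0 0 0 0.6; 0 0 1 0 0 0 0.6; 0 0 1 0 0 0 0.6")

```text
time: 11.8
position: [0.5212, -0.2127, 0.0786]
tool_rot: [2.027, 2.4, 0.0]
ft_force: [-0.1, -0.3, -2.3]
grip_width: 0.683
grip_force: 25.0
```

Emit:
jog_arm(rows="0 0 1 0 0 0 0.6; 0 0 0.8 0 0 0 0.6; 0 0 0.5 0 0 0 0.6; 0 0 0 0 0 0 0.6")

```text
time: 12.3
position: [0.5208, -0.2124, 0.0557]
tool_rot: [-2.027, -2.4, 0.0]
ft_force: [0.4, -0.1, -1.1]
grip_width: 0.684
grip_force: 25.0
```

```bash
python3 chk.py
```

```text
pos [ 0.5212 -0.2126  0.0563] rotZ err [ 0.001 -0.    -1.   ] f [ 0.3 -0.3 -1.3] t 12.5 j [-0.3   0.31  0.75  1.86 -0.24  1.06  0.71]
tool d cm [ 0.06 -0.01 -0.  ]
[ 206  184  100   76 4251]
```

Emit:
jog_arm(rows="0 0 0.6 0 0 0 0.6; 0 0 0.6 0 0 0 0.6; 0 0 0.5 0 0 0 0.6; 0 0 0.4 0 0 0 0.6; 0 0 0 0 0 0 0.6")

```text
time: 13.12
position: [0.5207, -0.2124, 0.0346]
tool_rot: [-2.027, -2.399, 0.001]
ft_force: [-1.2, -0.6, -1.0]
grip_width: 0.682
grip_force: 25.0
```

Emit:
jog_arm(rows="0 0 0.3 0 0 0 0.6; 0 0 0.2 0 0 0 0.6; 0 0 0 0 0 0 0.6")

```text
time: 13.5
position: [0.5209, -0.2124, 0.0299]
tool_rot: [-2.027, -2.4, 0.0]
ft_force: [0.8, 0.2, -1.1]
grip_width: 0.68
grip_force: 25.0
```

```bash
python3 chk.py
```

```text
pos [ 0.521  -0.2125  0.0301] rotZ err [ 0.  0. -1.] f [-0.2 -0.  -1.4] t 13.7 j [-0.28  0.35  0.73  1.88 -0.27  1.01  0.73]
tool d cm [0.05 0.   0.  ]
[ 206  183  100   77 4170]
```

Emit:
jog_arm(rows="0 0 0.1 0 0 0 0.6; 0 0 0.1 0 0 0 0.6; 0 0 0 0 0 0 0.6")

```text
time: 14.08
position: [0.5209, -0.2124, 0.0279]
tool_rot: [-2.027, -2.4, -0.0]
ft_force: [0.4, 1.2, -1.4]
grip_width: 0.684
grip_force: 25.0
```

Emit:
jog_arm(rows="0 0 0.1 0 0 0 0.6; 0 0 0.1 0 0 0 0.6; 0 0 0 0 0 0 0.6")

```text
time: 14.45
position: [0.5211, -0.2125, 0.0267]
tool_rot: [-2.027, -2.4, -0.001]
ft_force: [-1.3, 1.1, 5.3]
grip_width: 0.682
grip_force: 25.0
```

Emit:
jog_arm(rows="0 0 0 0 0 0 -0.45; 0 0 0 0 0 0 -0.8; 0 0 0 0 0 0 -0.8; 0 0 0 0 0 0 -0.8")

```text
time: 14.95
position: [0.521, -0.2125, 0.0259]
tool_rot: [-2.027, -2.4, 0.0]
ft_force: [-0.0, 0.2, -1.1]
grip_width: 0.887
grip_force: 0.0
```

```bash
python3 chk.py; python3 - <<'E'
from h import *
print(ctrl.get_state()["grip_width"],ctrl.get_state()["grip_force"])
E
```

```text
pos [ 0.521  -0.2125  0.026 ] rotZ err [ 0.  0. -1.] f [ 0.4  0.5 -0.1] t 15.15 j [-0.28  0.35  0.73  1.88 -0.27  1.01  0.73]
tool d cm [0.05 0.01 0.  ]
[ 207  185   98   75 4136]
0.8976058136396501 0.0
```

Emit:
jog_arm(rows="0 0 -1 0 0 0 -0.9; 0 0 -2 0 0 0 -0.9; 0 0 -3 0 0 0 -0.9; 0 0 -3 0 0 0 -0.9; -3 0 -1.5 0 0 0 -0.9")

```text
time: 15.78
position: [0.528, -0.2403, 0.1345]
tool_rot: [2.02, 2.402, 0.006]
ft_force: [-0.4, -0.9, -0.6]
grip_width: 0.946
grip_force: 0.0
```

Emit:
jog_arm(rows="-5 0 0 0 0 0 -0.5; -3.5 0 0 0 0 0 -0.5; 0 0 0 0 0 0 -0.5; 0 0 0 0 0 0 -0.5")

```text
time: 16.27
position: [0.5405, -0.3251, 0.1318]
tool_rot: [2.027, 2.4, 0.002]
ft_force: [0.6, 0.6, -0.3]
grip_width: 0.757
grip_force: 0.0
```

```bash
cat > cap.py <<'E'
from h import *
import sys
w=imaging.get_image("wrist");s=ctrl.get_state();I=w["img"];hsv=cv2.cvtColor(I,cv2.COLOR_BGR2HSV);print(s["position"],s["time"],s["joint_positions"].round(2))
zt=float(sys.argv[1])
c=proj(w,[.521,-.2128,zt]);print("pred cap top",c)
yy,xx=np.mgrid[:384,:512];roi=np.hypot(xx-c[0],yy-c[1])<34
m=(hsv[...,2]>120)&(hsv[...,1]<70)&(np.hypot(xx-c[0],yy-c[1])<20)
k,l,st,ce=cv2.connectedComponentsWithStats(m.astype(np.uint8))
for j in range(1,k):
    if st[j,4]>20:
        P=np.array([onz(w,x,y,zt)[:2] for y,x in np.argwhere(l==j)]).astype(np.float32)
        q=cv2.fitLine(P,2,0,.01,.01).ravel();t=(P-q[2:])@q[:2]
        print("white px",ce[j],st[j,4],"ends",(q[2:]+q[:2]*t.min()),(q[2:]+q[:2]*t.max()),"ang",np.degrees(np.arctan2(q[1],q[0])))
d=(roi&(hsv[...,2]<95)&(hsv[...,1]<110)).astype(np.uint8)
k,l,st,ce=cv2.connectedComponentsWithStats(d);i=1+np.argmax(st[1:,4]);x,y,W,H,_=st[i];print("cap bbox",st[i],"top centre",onz(w,x+W/2,y+W/2,zt))
b=cv2.inRange(hsv,(5,60,20),(18,220,255));b[:,:200]=0;b[200:]=0
k,l,st,ce=cv2.connectedComponentsWithStats(b);i=1+np.argmax(st[1:,4]);print("roll",st[i],"pred extents",[proj(w,[.521+a,-.2128+e,z]).round(0).tolist() for a,e,z in((-.0296,-.005,.062),(.0296,.005,.062),(-.005,.0296,.062),(.005,-.0296,.022))])
r=((hsv[...,0]<7)|(hsv[...,0]>173))&(hsv[...,1]>120)&(np.hypot(xx-c[0]+52,yy-c[1]-14)<22)
P=np.array([onz(w,x,y,.014)[:2] for y,x in np.argwhere(r)]).astype(np.float32)
if len(P)>8: q=cv2.fitLine(P,2,0,.01,.01).ravel();print("red",len(P),"ang",np.degrees(np.arctan2(q[1],q[0])),P.mean(0))
cv2.imwrite("pics/cap.png",I)
E
python3 cap.py .0943
```

```text
[ 0.5407345  -0.32441514  0.13160744] 16.325 [-0.12  0.4   0.79  1.62 -0.3   1.25  0.89]
pred cap top [255.66618829  57.40725979]
white px [262.83333333  65.26515152] 132 ends [ 0.5215382 -0.2136171] [ 0.53272307 -0.22065678] ang -32.18604
cap bbox [ 235   37   43   48 1387] top centre [ 0.52172346 -0.21341496  0.0943    ]
roll [ 220   27   70   78 2440] pred extents [[220.0, 63.0], [291.0, 63.0], [256.0, 23.0], [255.0, 101.0]]
red 78 ang 12.62461 [ 0.472986   -0.22417991]
```

Cap centre is (0.5217, −0.2134) with the white line 135° (2.36 rad) from the stop, and the roll is seated around the hub. Now to the cap.

Emit:
jog_arm(rows="4 0 0 0 0 0 -0.3; 4 0 0 0 0 0 -0.3; 3.3 0 0 0 0 0 -0.3; 0 0 0 0 0 0 -0.3; 0 0 0 0 0 0 -0.3")

```text
time: 16.95
position: [0.5216, -0.2141, 0.1316]
tool_rot: [2.025, 2.401, 0.001]
ft_force: [-0.6, -0.2, -0.1]
grip_width: 0.649
grip_force: 0.0
```

```bash
python3 chk.py
```

```text
pos [ 0.5213 -0.2154  0.1313] rotZ err [ 0.    -0.001 -1.   ] f [-0.3  0.3  0. ] t 17.15 j [-0.35  0.23  0.79  1.78 -0.17  1.2   0.66]
tool d cm [ 0.34  0.03 -0.  ]
[ 225  154   62   66 1813]
```

Emit:
jog_arm(rows="0.2 0.05 2 0 0 0 -0.3; 0 0 2 0 0 0 -0.3; 0 0 2 0 0 0 -0.3; 0 0 1.5 0 0 0 -0.3; 0 0 0.5 0 0 0 -0.3")

```text
time: 17.77
position: [0.5207, -0.2124, 0.0497]
tool_rot: [-2.027, -2.398, 0.002]
ft_force: [1.0, 0.6, 0.0]
grip_width: 0.647
grip_force: 0.0
```

Emit:
jog_arm(rows="0 0 0 0 0 0 0.3; 0 0 0 0 0 0 0.6; 0 0 0 0 0 0 0.6; 0 0 0 0 0 0 0.6; 0 0 0 0 0 0 0.6", force=20)

```text
time: 18.4
position: [0.5224, -0.2125, 0.0517]
tool_rot: [2.026, 2.399, 0.002]
ft_force: [1.7, 0.5, 1.1]
grip_width: 0.36
grip_force: 20.0
```

```bash
python3 chk.py
```

```text
pos [ 0.5223 -0.2124  0.0516] rotZ err [ 0.002 -0.    -1.   ] f [2.3 0.8 3.1] t 18.6 j [-0.31  0.32  0.76  1.86 -0.25  1.05  0.72]
tool d cm [ 0.07 -0.13 -0.  ]
[ 211  175   86   61 2488]
```

Emit:
jog_arm(rows="0 0 0.014 0 0 0.15 0.7; 0 0 0.014 0 0 0.15 0.7; 0 0 0.014 0 0 0.15 0.7; 0 0 0.014 0 0 0.15 0.7; 0 0 0.014 0 0 0.15 0.7")

```text
time: 19.23
position: [0.5232, -0.2126, 0.051]
tool_rot: [2.767, 1.484, 0.004]
ft_force: [4.0, -0.6, 0.6]
grip_width: 0.362
grip_force: 20.0
```

```bash
cat > y.py <<'E'
from h import *
for i in range(2): imaging.get_image("side")
s=ctrl.get_state();T=rot(s["tool_rot"]);print("yaw",np.degrees(np.arctan2(T[1,1],T[0,1])).round(2),s["position"].round(4),"f",s["ft_force"].round(1),"tq",s["torque"].round(2),s["grip_width"].round(3),s["grip_force"].round(1),s["joint_positions"].round(2),s["time"])
E
python3 y.py
```

```text
Traceback (most recent call last):
  File "y.py", line 3, in <module>
    s=ctrl.get_state();T=rot(s["tool_rot"]);print("yaw",np.degrees(np.arctan2(T[1,1],T[0,1])).round(2),s["position"].round(4),"f",s["ft_force"].round(1),"tq",s["torque"].round(2),s["grip_width"].round(3),s["grip_force"].round(1),s["joint_positions"].round(2),s["time"])
                                                                                                                                                                                   ^^^^^^^^^^^^^^^^^^^^^
AttributeError: 'float' object has no attribute 'round'
```

```bash
sed -i 's/s\["grip_width"\].round(3),s\["grip_force"\].round(1)/s["grip_width"],s["grip_force"]/' y.py; python3 y.py
```

```text
yaw -33.16 [ 0.5232 -0.2126  0.051 ] f [ 4.5 -0.5  1.7] tq [-0.26 -1.05 -0.11] 0.35991586850711427 20.00007390975952 [-0.42  0.36  0.9   1.87 -0.33  1.06  0.03] 19.425
```

Emit:
jog_arm(rows="0 0 0.014 0 0 0.15 0.7; 0 0 0.014 0 0 0.15 0.7; 0 0 0.014 0 0 0.15 0.7; 0 0 0.014 0 0 0.15 0.7; 0 0 0.014 0 0 0.15 0.7")

```text
time: 20.05
position: [0.5236, -0.2134, 0.0503]
tool_rot: [3.117, 0.371, 0.006]
ft_force: [6.5, -2.4, -0.5]
grip_width: 0.357
grip_force: 20.0
```

```bash
python3 y.py
```

```text
yaw -76.29 [ 0.5236 -0.2134  0.0503] f [ 6.2 -1.9 -0.8] tq [-0.55 -1.42 -0.05] 0.36091877898783403 20.001085996627808 [-0.54  0.43  1.06  1.87 -0.43  1.09 -0.64] 20.15
```

Joint 3 is drifting toward its 1.24 limit. The cap stays put when released, so I'll regrip with the wrist turned back.

Emit:
jog_arm(rows="0 0 0 0 0 0 0.1; 0 0 0 0 0 0 0; 0 0 0 0 0 -0.1 0; 0 0 0 0 0 -0.18 0; 0 0 0 0 0 -0.18 0")

```text
time: 20.78
position: [0.5201, -0.2121, 0.049]
tool_rot: [-2.946, -1.085, 0.003]
ft_force: [0.5, -0.0, 0.4]
grip_width: 0.5
grip_force: 0.0
```

Emit:
jog_arm(rows="0 0 0 0 0 -0.18 0; 0 0 0 0 0 -0.18 0; 0 0 0 0 0 -0.18 0; 0 0 0 0 0 -0.18 0; 0 0 0 0 0 0 0")

```text
time: 21.4
position: [0.5204, -0.2123, 0.0492]
tool_rot: [-2.384, -2.043, 0.001]
ft_force: [0.1, 1.3, -0.2]
grip_width: 0.499
grip_force: 0.0
```

```bash
python3 y.py; python3 chk.py; python3 -c "
from h import *
plan([.523,-.2132,.0508],-8,1,0)"
```

```text
yaw -8.88 [ 0.5208 -0.2124  0.0493] f [ 0.7  1.  -0.5] tq [-0.09  0.07  0.02] 0.5009545677776259 0.0 [-0.35  0.34  0.81  1.87 -0.28  1.06  0.42] 21.5
pos [ 0.5212 -0.2124  0.0495] rotZ err [-0. -0. -1.] f [ 0.5  0.7 -0.6] t 21.7 j [-0.35  0.34  0.81  1.87 -0.28  1.06  0.42]
tool d cm [ 0.04 -0.02  0.  ]
[ 213  176   85   84 3029]
j [-0.35  0.34  0.81  1.87 -0.28  1.06  0.42] t 21.7
-0.06 0.18 -0.13 -0.000 0.000 -0.013 0
```

Emit:
jog_arm(rows="-0.05 0.3 0 0 0 0 0; 0 0 0 0 0 0 0.4; 0 0 0 0 0 0 0.7; 0 0 0 0 0 0 0.7; 0 0 0 0 0 0 0.7")

```text
time: 22.32
position: [0.5226, -0.2131, 0.0494]
tool_rot: [-2.382, -2.044, 0.003]
ft_force: [-5.1, 0.5, 4.2]
grip_width: 0.365
grip_force: 20.0
```

```bash
python3 y.py
```

```text
yaw -8.73 [ 0.5226 -0.213   0.0494] f [-5.   1.6  4.7] tq [ 0.22  1.24 -0.04] 0.3655849018291754 19.997915625572205 [-0.35  0.34  0.81  1.86 -0.28  1.06  0.42] 22.425
```

Emit:
jog_arm(rows="0 0 0.014 0 0 0.15 0.7; 0 0 0.014 0 0 0.15 0.7; 0 0 0.014 0 0 0.15 0.7; 0 0 0.014 0 0 0.15 0.7; 0 0 0 0 0 0 0.7")

```text
time: 23.05
position: [0.5229, -0.2132, 0.0489]
tool_rot: [-2.88, -1.251, 0.004]
ft_force: [-4.4, 1.4, 4.6]
grip_width: 0.363
grip_force: 20.0
```

```bash
python3 y.py
```

```text
yaw -42.94 [ 0.5229 -0.2132  0.0489] f [-5.   2.2  4.6] tq [ 0.2   1.33 -0.09] 0.3644383699027696 19.997204840183258 [-0.44  0.38  0.93  1.86 -0.35  1.07 -0.12] 23.15
```

Emit:
jog_arm(rows="-0.05 -0.05 0.01 0 0 0.12 0.7; 0 0 0.01 0 0 0.12 0.7; 0 0 0 0 0 0.06 0.7; 0 0 0 0 0 0 0.7")

```text
time: 23.65
position: [0.523, -0.2134, 0.0487]
tool_rot: [-3.035, -0.811, 0.002]
ft_force: [-4.0, 0.6, 2.9]
grip_width: 0.362
grip_force: 20.0
```

```bash
python3 y.py
```

```text
yaw -60.12 [ 0.5231 -0.2133  0.0487] f [-4.   0.2  1.4] tq [0.07 1.11 0.29] 0.364982823489124 19.99425619840622 [-0.48  0.41  0.99  1.87 -0.38  1.08 -0.39] 23.75
```

Emit:
jog_arm(rows="0 0 0 0 0 0.06 0.7; 0 0 0 0 0 0.06 0.7; 0 0 0 0 0 0 0.7")

```text
time: 24.12
position: [0.5244, -0.2129, 0.0487]
tool_rot: [3.078, 0.627, 0.001]
ft_force: [-0.9, 0.8, -1.7]
grip_width: 0.362
grip_force: 20.0
```

```bash
python3 y.py
```

```text
yaw -67.0 [ 0.5243 -0.2129  0.0487] f [ 0.5  0.9 -1.9] tq [0.19 0.05 0.35] 0.3587262275745017 19.9992236495018 [-0.5   0.42  1.02  1.87 -0.4   1.08 -0.5 ] 24.225
```

The z torque jumped from 0.1 to 0.35 N m at a yaw of about −58°, exactly where the white line predicted the stop. The cap is bottomed, so I'll back off 1.57 rad.

Emit:
jog_arm(rows="0 0 -0.01 0 0 -0.1 0.7; 0 0 -0.015 0 0 -0.16 0.7; 0 0 -0.015 0 0 -0.16 0.7; 0 0 -0.015 0 0 -0.16 0.7; 0 0 -0.015 0 0 -0.16 0.7")

```text
time: 24.85
position: [0.5233, -0.2119, 0.0493]
tool_rot: [-2.639, -1.7, -0.001]
ft_force: [-1.9, 4.0, 0.6]
grip_width: 0.356
grip_force: 20.0
```

Emit:
jog_arm(rows="0 0 -0.015 0 0 -0.16 0.7; 0 0 -0.015 0 0 -0.16 0.7; 0 0 -0.015 0 0 -0.16 0.7; 0 0 -0.015 0 0 -0.16 0.7; 0 0 -0.015 0 0 -0.16 0.7")

```text
time: 25.48
position: [0.5219, -0.2118, 0.05]
tool_rot: [-1.767, -2.591, -0.001]
ft_force: [-6.4, 5.1, 3.2]
grip_width: 0.36
grip_force: 20.0
```

Emit:
jog_arm(rows="0 0 -0.003 0 0 -0.03 0.7; 0 0 0 0 0 0 0.7; 0 0 0 0 0 0 0.7")

```text
time: 25.85
position: [0.5218, -0.2118, 0.0501]
tool_rot: [-1.735, -2.613, -0.002]
ft_force: [-6.3, 4.6, 3.6]
grip_width: 0.366
grip_force: 20.0
```

```bash
python3 y.py; python3 - <<'E'
from h import *
w=imaging.get_image("wrist")["img"];a=imaging.get_image("scene")["img"];s=imaging.get_image("side")["img"]
g=lambda x:(255*(x/255.)**.6).astype(np.uint8)
cv2.imwrite("pics/fin.png",np.hstack([cv2.resize(g(w[130:330,150:370]),(440,400),interpolation=2),np.vstack([cv2.resize(g(a[195:275,155:245]),(340,300),interpolation=2),cv2.resize(g(s[110:185,225:310]),(340,300),interpolation=2)])[:600]][0:1]+[]) if 0 else np.hstack([cv2.copyMakeBorder(cv2.resize(g(w[130:330,150:370]),(440,400),interpolation=2),0,200,0,0,0),np.vstack([cv2.resize(g(a[195:275,155:245]),(340,300),interpolation=2),cv2.resize(g(s[110:185,225:310]),(340,300),interpolation=2)])]))
E
```

```text
yaw 22.83 [ 0.5218 -0.2119  0.0501] f [-6.   3.5  3.5] tq [0.85 1.33 0.  ] 0.35975465263243456 20.00078648328781 [-0.26  0.32  0.7   1.86 -0.23  1.06  0.93] 25.95
```

View pics/fin.png

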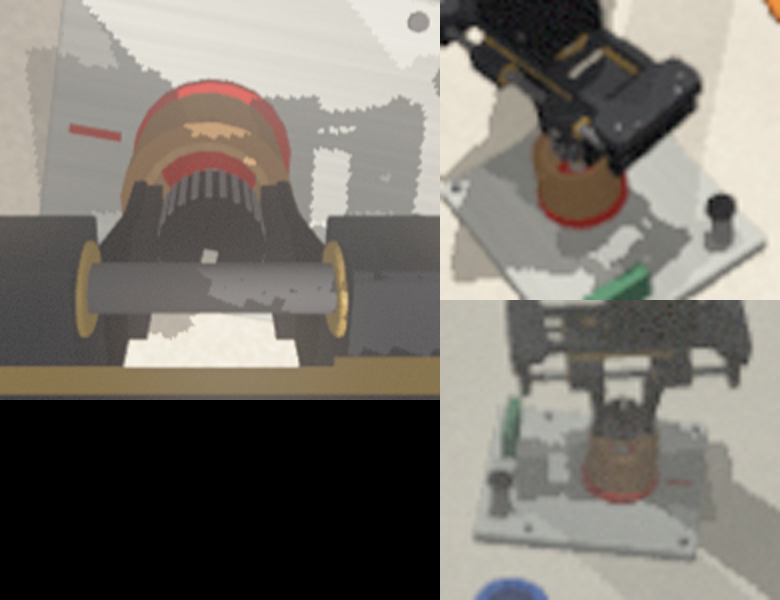

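The roll sits flat on the red flange and the fingers hold the cap. The visible bit of the white line at (208,255) points along the stand's −y, 90° counter-clockwise from the red line. I'm handing in.

```bash
python3 -c "
from bench import ticket
print(ticket.close_job())"
```

```text
the job is handed in; nothing more can be done
None
```

I handed the job in at about 26 s (limit 61 s) with the brown roll flat on the flange, the cap screwed to its stop and backed off 90°, and the gripper still holding it at 20 N; the hand-in returned no verdict.

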